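# Hook the parts shelf onto the slotted upright and press it home

## Task

Hang the little steel parts shelf on the slotted upright that stands on the board: hook both of its claws through the two slots, then press it straight down until the catch snaps over its bottom bar and the red tab is held down, and let go. The slotted plate's height is adjustable, so feel for the slots, and never push on the upright with more than about 40 N; leave everything else as it is.

Things in the scene. Friction and masses are not known exactly. Their poses are not given: they have to be found in the camera images.
- bracket_grip (a point): Middle of the 12 mm thick (y), 85 mm long (x: -38 to +47 mm; meets the flange), 30 mm high orange grip bar of a steel shelf bracket (0.2 to 0.34 kg) standing on the board the way up it will hang. x points to the claws, z up. Take it from above, fingers closing along y; 39 mm free below the bar. Shelf underside 58 mm below; shelf 110 mm long, 50 wide, 4 thick; claw-side flange face at x +52 mm.
- bracket_claws (a point): Point on the flange face (40 mm wide, 84 high), y middle, at the underside of the lower claw's tongue: 52 mm ahead of and 24 mm below the grip point; axes alike. Two claws, 40 mm apart in z, 5 mm thick (y), stick 11.5 mm out to +x: each a 6 mm high tongue whose outer end has a hook reaching 13 mm below the tongue's underside, 5.5 mm clear of the face (19 mm high in all).
- bracket_pad (a point): Top of the orange press pad above the flange, 22 mm (x) by 24 mm: 41 mm ahead of and 28 mm above the grip point. Low on the flange, below the claws, is a window with a 4 mm round bar as its lower edge, for the catch.
- upright: Slotted upright fixed on the board: dark steel post 64 mm wide, 170 high, aluminium slotted plate on the side facing the robot, foot 90 mm wide from x -25 to +85. Origin: on the underside, below the plate's front face, y middle. x points into the plate (the way the claws go in), z up. Plate 48 mm wide, 4 thick. Shelf home: its grip point at x -52, y 0, z +114 mm here, plus the plate's height offset.
- upright_slots (a point): Point on the front-face plane, y middle, 90 mm above the upright's origin, axes alike; it does not move with the plate. In the plate's middle setting it is the lower edge of the lower slot. Two slots, 40 mm apart, each 23 mm high, 9 wide. The plate with slots, catch and tab is clamped up to 12 mm higher or lower, unknown, anew each time. Home: tongues rest on the slots' lower edges.
- upright_catch (a point): About where the brass spring catch is on the plate (middle setting), 61 mm above the upright's origin: a wedge 3 mm out of the face. Claws can enter only with the shelf 13 to 17 mm above its home height. Coming down, the shelf's bottom bar meets the catch some 10 mm above home; pushing past takes about 5 to 15 N, then it snaps over the bar and a solid stop follows.
- flag (a joint): Red tab, a bar 84 mm wide sticking out 12 mm from the plate below the slots, carried by the plate; spring-loaded upward (1 to 3 N). Value in m: 0 when up, grows as the hung shelf pushes it down over the last 5 mm; about 0.0045 to 0.005 when the shelf is locked home.
- motor_base: Bystander: black plastic upturned blender motor base, 110 mm wide, 80 mm high, 0.9 kg; origin at the middle of its underside. It stands on the other side of the board from the upright.
- coupling: Bystander: stainless drive coupling, a ring 40 mm wide, 22 mm high; origin at the middle of its underside.
- spatula: Bystander: yellow hard spatula, 240 mm long, lying along its x; origin at the underside.
- wrench: Bystander: steel wrench, 150 mm long, lying along its x; origin at the underside.
- jar: Bystander: amber jar 56 mm wide, 85 mm high; origin at the middle of its underside.
- tray_lid (a joint): Bystander: hinge of the lid of the blue tray (60 x 90 mm, 24 mm high, lid about 60 mm tall when open) that holds two screws; 0 shut, about 1.65 rad standing open.
There are look-alikes about, which are no part of the job. There is more than one size of the part that bears bracket_grip; the job needs the smallest.

How it is judged (in metres and radians):
On the way:
1. both claws are through the slots with the shelf still high, the flange within 4 mm of the plate (x of bracket_grip in the frame of upright between -0.056 and -0.047 m and y of bracket_grip in the frame of upright between -0.005 and 0.005 m and value of joint flag below 0.003 m and z of bracket_grip in the frame of upright between 0.11 and 0.147 m), for 0.05 s.
At the end, for the whole second after the job is handed in: The shelf hangs locked and at rest: red tab held down over 3.3 mm, grip-bar point 48.5 to 56.5 mm before the plate's face, within 4 mm of its middle line, 99.5 to 129 mm above the upright's underside, upright within 0.06 rad, square to the plate within 0.1 rad (x of bracket_grip in the frame of upright between -0.0565 and -0.0485 m and y of bracket_grip in the frame of upright between -0.004 and 0.004 m and z of bracket_grip in the frame of upright between 0.0995 and 0.129 m and value of joint flag above 0.0033 m and angle between bracket_grip's own z axis and vertical below 0.06 rad and angle between the x axis of bracket_grip and the x axis of upright, either way round below 0.1 rad and linear speed of bracket below 0.01 m/s); the robot touches nothing.
It fails at once if the shelf is pushed against the upright with more than 40 N (contact force between bracket and upright above 40 N).
It fails at once if the robot pushes on the upright with more than 40 N (contact force between the arm and upright above 40 N).
It fails at once if a bystander on the board is moved by more than 15 mm (distance of any of motor_base, coupling, spatula, wrench, jar from where it was at the start of the episode above 0.015 m).
It fails at once if the tray's lid is moved from where it stands open (value of joint tray_lid below 1.45 rad or value of joint tray_lid above 1.83 rad).
It also fails if it takes over 67 s, if anything falls off the work surface, if the arm or the gripper's body presses on something with over 40 N, if the wrist force passes 120 N, or if a joint passes its speed limit or range.

## Robot

A 7-joint arm with a two-finger parallel gripper is mounted at the origin on the work surface. World frame = base frame: x ahead of the robot, y to its left, z up, the work surface at z = 0. Lengths are in mm, angles in degrees, forces in N, time in s.
With the tool pointing down it reaches from about 400 to 850 mm from the base axis. Payload 4.5 kg.
Tool frame: the origin (TCP) lies midway between the tips of the shut fingers; the grasp point (between the pads) lies robot.grasp_offset behind it (robot.grasp_offset is the distance from the TCP to the grasp point, in mm); z points along the fingers, y is the direction in which the jaws open and shut (so a half turn about z gives the same grasp; the last joint's range is limited). The gripper opens to 85 mm and grips with 20 to 120 N. Pads are 22 mm wide; open, the fingers measure 114 mm over their backs; the gripper's body (76 mm by 85 mm) begins 54 mm behind the grasp point. The pads swing forward as they close: fully open they stand 13 mm farther back than shut.
Start: joints at [-64.068, 39.483, -11.15, 89.685, 9.013, 51.709, -12.324], TCP at [254.149, 571.019, 231.317] pointing down, gripper open.
Joint ranges: [-172.22, 172.22], [-26.19, 119.32], [-84.43, 86.54], [7.71, 146.69], [-57.33, 237.33], [2.42, 119.75], [-152.13, 152.13]. Speed limits (degrees/s): [147.25, 147.25, 180, 180, 180, 180, 180].

## Interface

Orientations are given as a 3x3 rotation matrix whose columns are the frame's x, y, z axes.
In Python, from plant import robot gives the robot as it stands.
- The arm moves only by the tool arm_command, never from a script. Its argument "plan" is a list of rows, each a list of 3 entries, a list of its own where there are three numbers: the closure, from 0 (fully open) to 1 (shut), then the shift along the world's x, y, z in mm, then the turn about the world's z in degrees. In form: [[grip, [tx, ty, tz], yaw], ...]. A call has 1 to 12 rows; each row shifts and turns the commanded pose from where the row before left it; what a row does not reach is not made up. A row lasts 1/8 s, in which the tool goes at most 62.5 mm and 10.7 degrees, less where a joint would pass 70% of its speed; a pose out of reach is approached as far as the arm can. A call is refused whole if a number of a shift passes 62.5 or a number of a turn 10.7, either way. A call with a gripper value outside its range is refused whole. The fingers move at their own pace and stop on an object; "force" is the grip in N (left out, the last holds). Time passes only in rows, so rows that do not move let the fingers close. It gives the time, the measured TCP pose, the force and the opening at its end, in the units of the state.
- robot.read_state(): the state, without advancing time (a new reading comes with each control period).
- robot.snapshot(name): name is "side" or "top" or "wrist"; returns a dict with "img" (384x512x3 uint8, red, green, blue), "fx", "fy", "cx", "cy" (pixels), "distortion" ([k1, k2, p1, p2, k3] as OpenCV has them; the pictures are not rectified), "camera_from_world" (4x4, takes a point from world to camera coordinates); the wrist camera has in their place "tool_from_camera" (4x4, takes a point from camera to tool coordinates, whose origin is the TCP and whose axes are the flange's). Camera axes: x right, y down, z forward; pixel columns grow to the right and rows downward; lengths in mm; the calibration is good to about 2 mm. A picture is of the moment at which its call begins: read the wrist's pose just before it. There is no depth.
- robot.hand_in(): hands the job in, once; it reports no verdict.
The state is a dict: "t": time; "qpos": joint angles; "dq": joint speeds; "effort": joint torques, N m; "eef_pos": TCP position; "tool_rot": TCP orientation; "contact_force": force on the tool from outside, world axes, zero at the start; "wrist_torque": the same for the moment, N m; "grip_width": finger opening in mm.
Only numpy, scipy, OpenCV 4.12 (cv2) and the standard library are available. Lean on these libraries where they do the work, as an engineer would, in place of code of your own. Each camera call takes 0.05 s, during which the arm holds its last target.

## Working session

There is one attempt and no reset: what is moved stays moved. The work goes in short steps, Python scripts to look and compute and a tool call to move; the robot and the scene stay as the last step left them, time stands still between calls to the robot, and variables do not carry over. Pictures are saved under pics/ and viewed, and the job is handed in when it is done.

Besides the shell and the picture viewer there is one more tool, called in YAML: its name, and indented under it one key for each argument. arm_command: Moves the arm, as the interface text tells. Its arguments: {"type":"object","properties":{"plan":{"type":"array"},"force":{"type":"number"}},"required":["plan"]}

```bash
ls; mkdir -p pics; python3 - <<'E'
from plant import robot
import cv2,json
s=robot.read_state()
print({k:s[k] for k in s}); print(robot.grasp_offset)
for n in ["side","top","wrist"]:
    d=robot.snapshot(n); cv2.imwrite(f"pics/{n}0.png",d["img"][:,:,::-1])
    import pickle; pickle.dump((d,s),open(f"pics/{n}0.pkl","wb"))
    print(n,{k:d[k] for k in d if k!="img"})
E
```

```text
pics
{'t': 0.0, 'qpos': array([-64.06771081,  39.53279404, -11.14546336,  89.7486673 ,
         9.01447627,  51.71074662, -12.32386751]), 'dq': array([ 0.05216668, -0.04911218, -0.01159167,  0.03134478,  0.09608865,
        0.03019889, -0.12307459]), 'effort': array([ 2.18727741e-04, -5.39613998e+01, -1.26608200e+00, -1.58542496e+01,
        9.20892984e-03,  9.39562975e-03,  1.06990939e-06]), 'eef_pos': array([253.93899537, 570.33184273, 230.4709481 ]), 'tool_rot': array([[-9.13628537e-01,  4.06549509e-01, -6.27636945e-04],
       [ 4.06549960e-01,  9.13626748e-01, -1.81513822e-03],
       [-1.64517651e-04, -1.91352785e-03, -9.99998156e-01]]), 'contact_force': array([0.05371684, 0.370083  , 0.84285663]), 'wrist_torque': array([ 0.02916751, -0.00714909, -0.02973226]), 'grip_width': 85.25372263041608}
18.700000000000003
side {'fx': 443.34572448052546, 'fy': 443.34572448052546, 'cx': 245.49267010370986, 'cy': 191.47758355827594, 'distortion': array([-0.02648098,  0.        ,  0.        ,  0.        ,  0.        ]), 'camera_from_world': array([[-7.50756199e-01, -6.60426308e-01, -1.422047
[... 696 characters left out ...]
79729447e-02, -9.86314732e-01,
         1.17551496e+03],
       [ 0.00000000e+00,  0.00000000e+00,  0.00000000e+00,
         1.00000000e+00]])}
wrist {'fx': 274.067883162049, 'fy': 274.067883162049, 'cx': 250.89305830233775, 'cy': 190.55994967275163, 'distortion': array([-0.02270274,  0.        ,  0.        ,  0.        ,  0.        ]), 'tool_from_camera': array([[ 2.09878640e-04, -9.62654961e-01, -2.70731199e-01,
         6.93256813e+01],
       [ 9.99999341e-01,  5.07707114e-04, -1.03005590e-03,
         1.13756526e+00],
       [ 1.12904058e-03, -2.70730805e-01,  9.62654433e-01,
        -1.42490184e+02],
       [ 0.00000000e+00,  0.00000000e+00,  0.00000000e+00,
         1.00000000e+00]])}
```

View pics/side0.png

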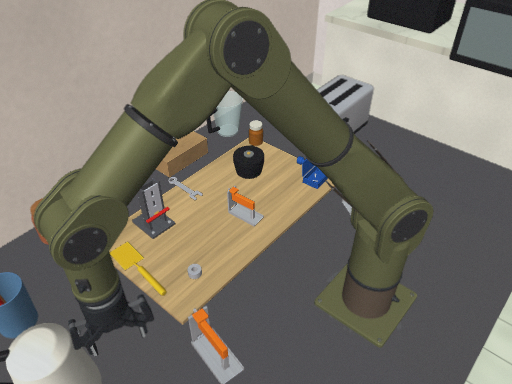

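View pics/top0.png

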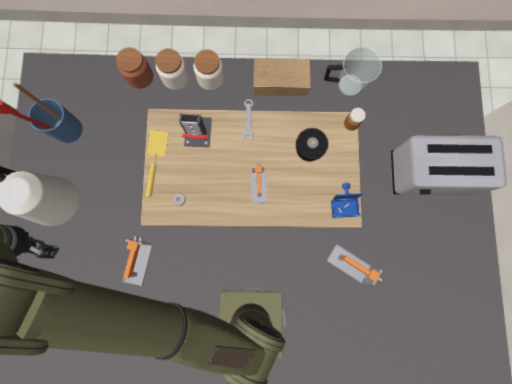

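View pics/wrist0.png

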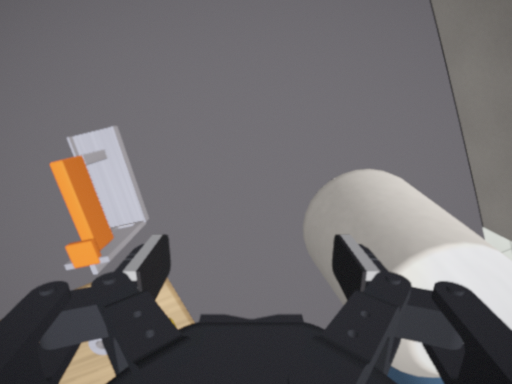

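Candidates for the shelf (top view): A on the board at (259,185), B off the board at left (135,260), and C off the board at right (357,266). B and C look longer, and A stands on the board, so I expect A. I'll check with close crops.

```bash
cat > h.py <<'E'
import numpy as np,cv2,pickle
def load(n): return pickle.load(open(f"pics/{n}.pkl","rb"))
def ray(d,px,s=None):
    K=np.array([[d["fx"],0,d["cx"]],[0,d["fy"],d["cy"]],[0,0,1]])
    p=cv2.undistortPoints(np.array([[px]],float),K,np.array(d["distortion"]))[0,0]
    v=np.array([p[0],p[1],1.])
    if "camera_from_world" in d: W=np.linalg.inv(d["camera_from_world"])
    else:
        T=np.eye(4);T[:3,:3]=s["tool_rot"];T[:3,3]=s["eef_pos"]; W=T@d["tool_from_camera"]
    return W[:3,3],W[:3,:3]@v
def onz(d,px,z,s=None):
    o,v=ray(d,px,s); return o+v*(z-o[2])/v[2]
def cross(rs):
    A=np.zeros((3,3));b=np.zeros(3)
    for o,v in rs:
        v=v/np.linalg.norm(v);P=np.eye(3)-np.outer(v,v);A+=P;b+=P@o
    x=np.linalg.solve(A,b)
    return x,[np.linalg.norm((np.eye(3)-np.outer(v,v)/(v@v))@(x-o)) for o,v in rs]
def proj(d,X,s=None):
    if "camera_from_world" in d: C=d["camera_from_world"]
    else:
        T=np.eye(4);T[:3,:3]=s["tool_rot"];T[:3,3]=s["eef_pos"]; C=np.linalg.inv(T@d["tool_from_camera"])
    K=np.array([[d["fx"],0,d["cx"]],[0,d["fy"],d["cy"]],[0,0,1]])
    return cv2.projectPoints(np.array(X,float).reshape(-1,1,3),cv2.Rodrigues(C[:3,:3])[0],C[:3,3].copy(),K,np.array(d["distortion"]))[0][:,0]
def snap(name,tag):
    from plant import robot
    s=robot.read_state();d=robot.snapshot(name);pickle.dump((d,s),open(f"pics/{tag}.pkl","wb"));return d,s
def crop(tag,x0,y0,x1,y1,k,out):
    d,s=load(tag);cv2.imwrite(f"pics/{out}.png",cv2.resize(d["img"][y0:y1,x0:x1,::-1],None,fx=k,fy=k,interpolation=cv2.INTER_CUBIC))
E
python3 - <<'E'
from h import *
d,s=load("top0");e,_=load("side0")
a=d["img"][140:230,225:295,::-1];b=d["img"][95:165,170:240,::-1]
c=e["img"][175:235,215:275,::-1];f=e["img"][170:240,125:195,::-1]
R=lambda i:cv2.resize(i,(400,300*1),interpolation=cv2.INTER_CUBIC)
R=lambda i:cv2.resize(i,(390,int(390*i.shape[0]/i.shape[1]))[:2],interpolation=cv2.INTER_CUBIC)[:300]
def fit(i):
    k=min(390/i.shape[1],295/i.shape[0]);o=np.zeros((295,390,3),np.uint8);j=cv2.resize(i,None,fx=k,fy=k,interpolation=cv2.INTER_CUBIC);o[:j.shape[0],:j.shape[1]]=j;return o
cv2.imwrite("pics/crops0.png",np.vstack([np.hstack([fit(a),fit(b)]),np.hstack([fit(c),fit(f)])]))
for D,n in((d,"top"),(e,"side")):
    hsv=cv2.cvtColor(D["img"],cv2.COLOR_RGB2HSV)
    m=cv2.inRange(hsv,(6,190,150),(16,255,255))
    N,l,st,ce=cv2.connectedComponentsWithStats(m)
    for i in range(1,N):
        if st[i,4]>25:
            y,x=np.where(l==i);print(n,st[i],ce[i],cv2.minAreaRect(np.c_[x,y].astype(np.float32)))
E
```

```text
side [229 187  25  23 220] [241.05454545 198.49090909] ((240.99673461914062, 198.8504638671875), (29.811782836914062, 11.167737007141113), 37.405357360839844)
side [193 309  35  50 510] [209.94901961 332.67058824] ((210.79205322265625, 334.1234436035156), (53.52595901489258, 13.005303382873535), 59.30027770996094)
```

View pics/crops0.png

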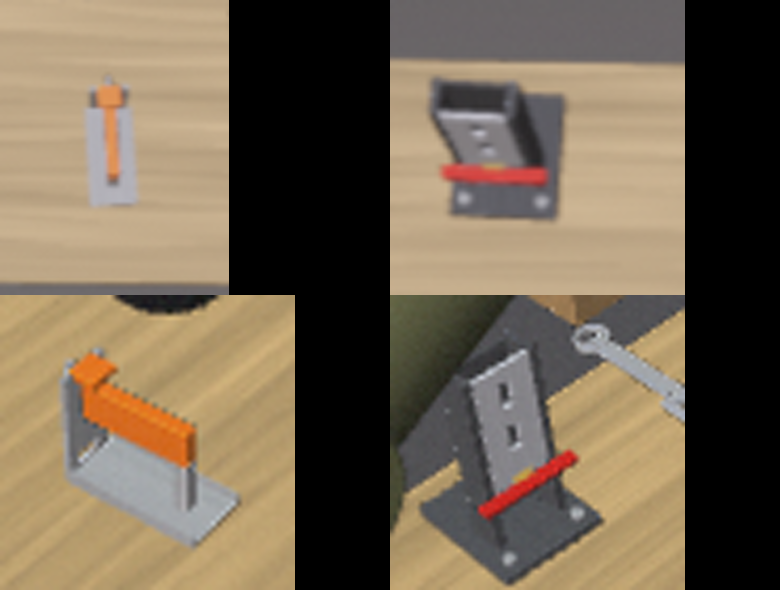

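Crops: A (top 259,184; side 240,200) is the small bracket, standing on the board with its claws toward the upright (+x). The upright is at top (195,130), with its red tab in front. Next, rough positions.

```bash
python3 - <<'E'
from h import *
d,s=load("top0");e,_=load("side0")
k=295/90
T=lambda x,y:(225+x/k-.5+.5/k*1,140+y/k)
k2=295/70;k3=295/60
T2=lambda x,y:(170+(x-390)/k2,95+y/k2)
S=lambda x,y:(215+x/k3,175+(y-295)/k3)
S2=lambda x,y:(125+(x-390)/k2,170+(y-295)/k2)
def c(n,p,q): print(n,*[np.round(v,1) for v in cross([ray(d,p),ray(e,q)])])
c("pad top",T(109,95),S(92,367))
c("bar back end top",T(113,180),S(190,432))
c("tab left",T2(443,171),S2(484,510)); c("tab right",T2(547,176),S2(575,457))
c("shelf nearleft? ",T(92,205),S(193,545)); c("shelf near right",T(136,203),S(238,497))
c("post top R",T2(520,86),S2(527,348)); 
c("foot nl",T2(450,215),S2(511,582));c("foot nr",T2(556,218),S2(603,519))
E
```

```text
pad top [497.2 -17.6 107.3] [0.4 0.4]
bar back end top [415.  -21.3  97.1] [1.9 1.9]
tab left [614.6 237.   85.5] [0.5 0.5]
tab right [613.5 154.6  78.7] [0.3 0.3]
shelf nearleft?  [398.4  -1.9  22.7] [0.1 0.1]
shelf near right [399.9 -48.2  30.1] [0.1 0.1]
post top R [647.2 161.2 172. ] [5.7 5.7]
foot nl [595.1 240.9  27.6] [0.4 0.4]
foot nr [594.6 152.9  24.9] [0.6 0.6]
```

arm_command:
  plan:
    - [0, [10, -30, 20], 3]
    - [0, [25, -58, 0], 4]
    - [0, [25, -58, 0], 4]
    - [0, [25, -58, 0], 4]
    - [0, [25, -58, 0], 4]
    - [0, [25, -58, 0], 4]
    - [0, [25, -40, 0], 2]
    - [0, [5, -15, 0], 0]
    - [0, [0, 0, 0], 0]
    - [0, [0, 0, 0], 0]

```text
t: 1.4
eef_pos: [417.1, 201.0, 251.4]
tool_rot: [[-1.0, -0.02, -0.0], [-0.02, 1.0, 0.001], [0.0, 0.001, -1.0]]
contact_force: [0.1, 0.4, 0.6]
grip_width: 85.4
```

```bash
python3 - <<'E'
from h import *
d,s=snap("wrist","w1");print(s["eef_pos"],s["tool_rot"],s["t"],s["dq"].round(1))
cv2.imwrite("pics/w1.png",d["img"][:,:,::-1])
E
```

```text
[417.07375772 200.96324203 251.40601909] [[-9.99792939e-01 -2.03478028e-02 -2.16185720e-04]
 [-2.03480801e-02  9.99792019e-01  1.36920982e-03]
 [ 1.88280346e-04  1.37332527e-03 -9.99999039e-01]] 1.4 [-0.7  0.  -0.1  0.   0.2  0.   0.3]
```

View pics/w1.png

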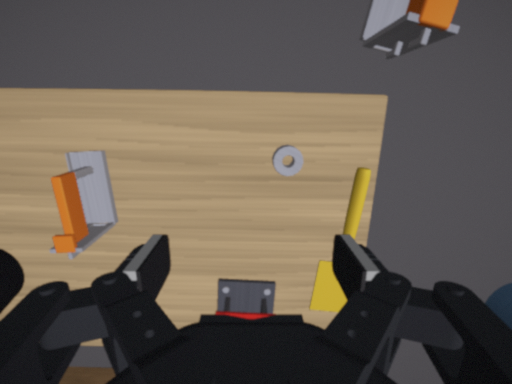

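Wrist view: the camera's down direction is world +x, so the gripper hides the upright (foot bolts at 225,290 and 268,292). I'll move forward over it for a proper look.

arm_command:
  plan:
    - [0, [40, 0, 40], 0]
    - [0, [50, 0, 20], 0]
    - [0, [50, 0, 0], 0]
    - [0, [50, 0, 0], 0]
    - [0, [15, 0, 0], 0]
    - [0, [0, 0, 0], 0]
    - [0, [0, 0, 0], 0]

```text
t: 2.33
eef_pos: [621.4, 200.6, 311.2]
tool_rot: [[-1.0, -0.02, -0.001], [-0.02, 1.0, 0.0], [0.001, 0.0, -1.0]]
contact_force: [-0.7, -0.1, 0.5]
grip_width: 85.4
```

```bash
python3 - <<'E'
from h import *
d,s=snap("wrist","w2");print(s["eef_pos"],s["t"],s["dq"].round(1))
cv2.imwrite("pics/w2.png",d["img"][:,:,::-1])
E
```

```text
[621.36716199 200.5690405  311.2422676 ] 2.325 [ 0.3 -0.7  0.1  0.3  0.1 -0.   0.2]
```

View pics/w2.png

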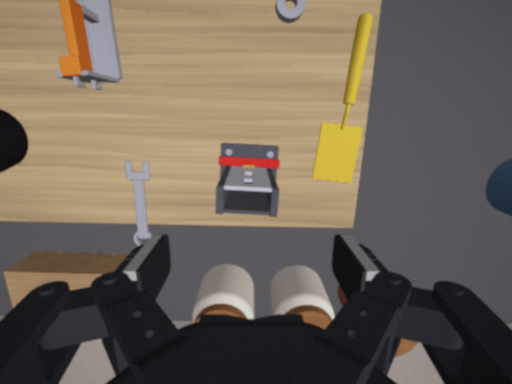

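arm_command:
  plan:
    - [0, [-25, 0, -35], 0]
    - [0, [0, 0, -35], 0]
    - [0, [0, 0, 0], 0]
    - [0, [0, 0, 0], 0]

```text
t: 2.88
eef_pos: [598.5, 199.7, 242.9]
tool_rot: [[-1.0, -0.018, 0.002], [-0.018, 1.0, 0.001], [-0.002, 0.001, -1.0]]
contact_force: [0.0, 0.3, 0.1]
grip_width: 85.5
```

```bash
python3 - <<'E'
from h import *
d,s=snap("wrist","w3");print(s["eef_pos"],s["t"],s["dq"].round(1))
crop("w3",195,100,305,250,4,"w3c")
E
```

```text
[598.49211544 199.70437283 242.91694348] 2.875 [ 0.1 -0.4 -0.  -1.1 -0.  -0.2 -0. ]
```

View pics/w3c.png

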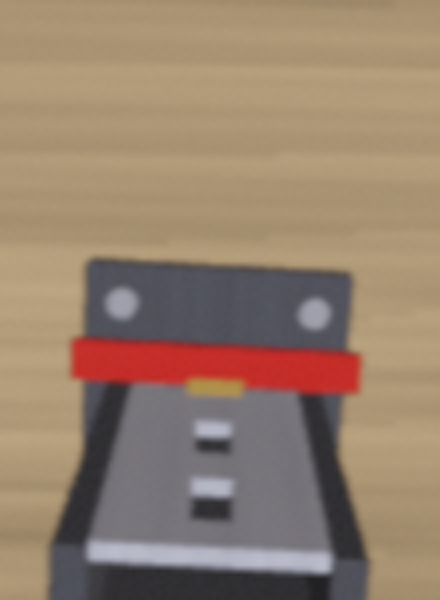

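```bash
python3 - <<'E'
from h import *
d,s=load("w3")
P=lambda x,y:(195+(x+.5)/4-.5,100+(y+.5)/4-.5)
def line(n,a,b,z):
    A=onz(d,P(*a),z,s);B=onz(d,P(*b),z,s);v=B-A
    print(n,z,A.round(1),B.round(1),"len",np.linalg.norm(v).round(1),"yaw",np.degrees(np.arctan2(-v[0],v[1])).round(2))
for z in(22,25,28,31): line("foot",(90,260),(352,274),z)
for z in(75,80,85,90,95): line("tab top front",(73,337),(361,352),z)
for z in(180,185,190,195): line("plate top front",(88,546),(332,556),z)
def onx(px,X,c,yaw):
    n=np.array([np.cos(yaw),np.sin(yaw),0]);o,v=ray(d,px,s);return o+v*((X-o[:2]@0*0 - 0)*0+ (n@np.array([X,c,0])-n@o))/(n@v)
for X in(614,617,620,623,626):
    r=[onx(P(213,y),X,197,np.radians(-2.5)) for y in(421,452,479,520,551,396,378)]
    print(X,[np.round(q[2],1) for q in r],"y",r[0][1].round(1),r[2][1].round(1))
E
```

```text
foot 22 [596.9 155.6  22. ] [600.1 243.8  22. ] len 88.2 yaw -2.08
foot 25 [596.3 156.   25. ] [599.5 243.4  25. ] len 87.5 yaw -2.08
foot 28 [595.7 156.4  28. ] [598.9 243.1  28. ] len 86.7 yaw -2.08
foot 31 [595.2 156.7  31. ] [598.3 242.7  31. ] len 86.0 yaw -2.08
tab top front 75 [609.9 156.7  75. ] [612.9 241.1  75. ] len 84.4 yaw -2.07
tab top front 80 [608.6 157.4  80. ] [611.6 240.4  80. ] len 83.1 yaw -2.07
tab top front 85 [607.3 158.1  85. ] [610.2 239.8  85. ] len 81.7 yaw -2.07
tab top front 90 [606.  158.8  90. ] [608.9 239.1  90. ] len 80.4 yaw -2.07
tab top front 95 [604.7 159.5  95. ] [607.5 238.4  95. ] len 79.0 yaw -2.07
plate top front 180 [626.7 173.4 180. ] [628.  223.3 180. ] len 50.0 yaw -1.55
plate top front 185 [624.3 174.  185. ] [625.6 222.8 185. ] len 48.8 yaw -1.55
plate top front 190 [622.  174.6 190. ] [623.2 222.2 190. ] len 47.6 yaw -1.55
plate top front 195 [619.6 175.3 195. ] [620.8 221.6 195. ] len 46.3 yaw -1.55Traceback (most recent call last):
  File "<stdin>", line 13, in <module>
  File "<stdin>", line 11, in onx
ValueError: matmul: Input operand 1 does not have enough dimensions (has 0, gufunc core with signature (n?,k),(k,m?)->(n?,m?) requires 1)
```

```bash
python3 - <<'E'
from h import *
d,s=load("w3")
P=lambda x,y:(195+(x+.5)/4-.5,100+(y+.5)/4-.5)
yaw=np.radians(-2.0);n=np.array([np.cos(yaw),np.sin(yaw),0])
for X in(614,617,620,623,626):
    r=[]
    for y in(421,452,479,520,551):
        o,v=ray(d,P(213,y),s);r.append(o+v*(n@(np.array([X,198,0])-o))/(n@v))
    print(X,[np.round(q[2],1) for q in r],"y",r[0][1].round(1),r[2][1].round(1))
W,H=48,0
# bracket in w2
crop("w2",50,0,130,100,6,"w2b")
E
```

```text
614 [np.float64(136.8), np.float64(157.9), np.float64(173.8), np.float64(194.5), np.float64(207.9)] y 198.3 198.7
617 [np.float64(128.0), np.float64(149.9), np.float64(166.3), np.float64(187.8), np.float64(201.6)] y 198.3 198.6
620 [np.float64(119.2), np.float64(141.8), np.float64(158.9), np.float64(181.0), np.float64(195.3)] y 198.2 198.6
623 [np.float64(110.4), np.float64(133.8), np.float64(151.4), np.float64(174.2), np.float64(189.0)] y 198.2 198.6
626 [np.float64(101.5), np.float64(125.7), np.float64(143.9), np.float64(167.5), np.float64(182.8)] y 198.1 198.6
```

View pics/w2b.png

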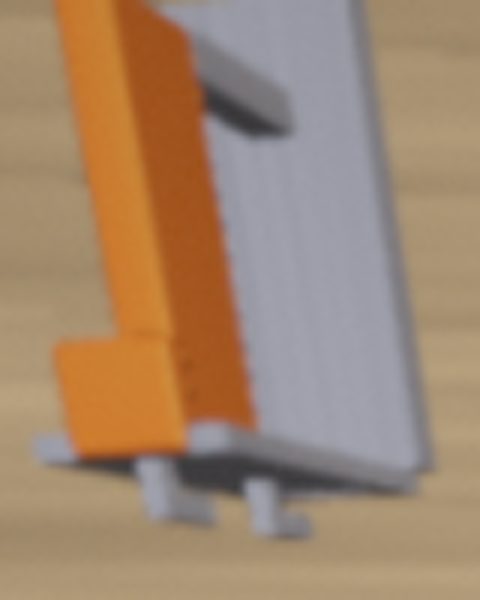

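```bash
python3 - <<'E'
from h import *
d,s=load("w3");e,_=load("side0");t,_=load("top0")
P=lambda x,y:(195+(x+.5)/4-.5,100+(y+.5)/4-.5)
for X,tag in((( 621,198.5,117),"lo"),((621,198.5,140),"lotop"),((621,198.5,157),"up"),((621,198.5,180),"uptop"),((621,198.5,21),"orig"),((621,174,190),"cornerR"),((621,222,190),"cornerL")):
    print(tag,proj(e,X).round(1),proj(t,X).round(1))
cv2.imwrite("pics/up_side.png",cv2.resize(e["img"][175:240,125:185,::-1],None,fx=9,fy=9,interpolation=cv2.INTER_CUBIC))
E
```

```text
lo [[154.4 205.7]] [[192.5 130.7]]
lotop [[153.3 200.1]] [[191.4 128.3]]
up [[152.4 195.8]] [[190.5 126.4]]
uptop [[151.2 189.9]] [[189.2 123.8]]
orig [[159.  227.9]] [[197.  139.8]]
cornerR [[157.2 183.2]] [[196.6 122.8]]
cornerL [[144.3 191.4]] [[181.  122.5]]
```

View pics/up_side.png

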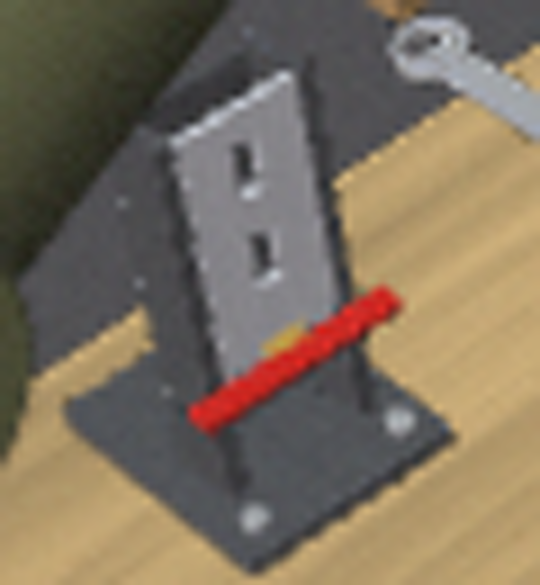

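arm_command:
  plan:
    - [0, [-30, -30, 0], 0]
    - [0, [-35, -55, 0], 0]
    - [0, [-35, -55, 0], 0]
    - [0, [-35, -55, 0], 0]
    - [0, [-7, -24, -20], 0]
    - [0, [0, 0, -10], 0]
    - [0, [0, 0, 0], 0]

```text
t: 3.8
eef_pos: [461.4, -11.7, 211.7]
tool_rot: [[-1.0, -0.019, 0.002], [-0.019, 1.0, 0.001], [-0.002, 0.001, -1.0]]
contact_force: [-0.1, 0.7, 0.8]
grip_width: 85.4
```

```bash
python3 - <<'E'
from h import *
d,s=snap("wrist","w4");print(s["eef_pos"],s["t"],s["dq"].round(1))
cv2.imwrite("pics/w4.png",d["img"][:,:,::-1])
E
```

```text
[461.41086548 -11.71366081 211.71009899] 3.8 [-0.7 -0.5 -0.7 -0.8 -0.1  0.5  0.3]
```

View pics/w4.png

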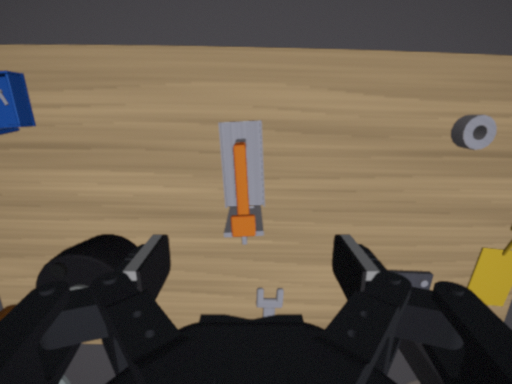

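```bash
python3 - <<'E'
from h import *
crop("w4",205,110,280,255,4,"w4c")
d,s=load("w4")
hsv=cv2.cvtColor(d["img"],cv2.COLOR_RGB2HSV)
m=cv2.inRange(hsv,(5,180,120),(18,255,255))
for r in range(140,242,6):
    c=np.where(m[r,200:300])[0]
    if len(c): print(r,c.min()+200,c.max()+200,end=" | ")
E
```

```text
146 235 244 | 152 234 244 | 158 235 244 | 164 235 245 | 170 236 245 | 176 236 245 | 182 237 246 | 188 237 246 | 194 237 246 | 200 238 247 | 206 238 247 | 212 238 248 | 218 231 253 | 224 232 254 | 230 232 254 |
```

View pics/w4c.png

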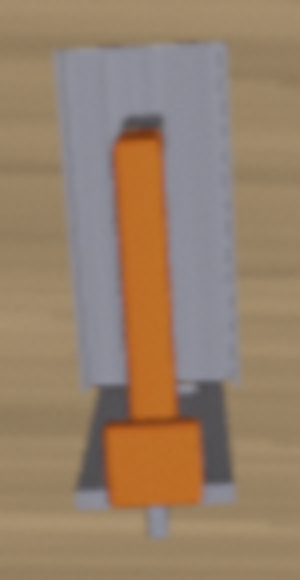

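```bash
python3 - <<'E'
from h import *
d,s=load("w4")
P=lambda x,y:(205+(x+.5)/4-.5,110+(y+.5)/4-.5)
def show(n,p,z): 
    q=onz(d,P(*p),z,s); print(n,q.round(1)); return q
for gz in(76,79,82):
    print("gz",gz)
    a=show("bar back",(137,138),gz+15);b=show("bar front",(152,416),gz+15)
    print("yaw",np.degrees(np.arctan2(*(b-a)[1::-1])), "len",(b-a)[0])
    c=show("pad rear",(153,422),gz+28);f=show("pad front",(155,506),gz+28)
    print("pad w", (show("l",(106,465),gz+28)-show("r",(202,465),gz+28))[1])
    print("shelf w/len", (show("l",(55,50),gz-54)-show("r",(226,44),gz-54)), "yaw shelf", )
    u=show("sl",(55,50),gz-54);v=show("sl2",(82,385),gz-54);print(np.degrees(np.arctan2(*(v-u)[1::-1])))
E
```

```text
gz 76
bar back [421.  -22.7  91. ]
bar front [491.4 -18.4  91. ]
yaw 3.5292258227073323 len 70.39117131582435
pad rear [488.  -17.8 104. ]
pad front [510.3 -17.  104. ]
l [499.5 -29.2 104. ]
r [499.1  -5.6 104. ]
pad w -23.62430955937606
l [403.2 -49.9  22. ]
r [4.005e+02 4.000e-01 2.200e+01]
shelf w/len [  2.65339811 -50.29761825   0.        ] yaw shelf
sl [403.2 -49.9  22. ]
sl2 [507.2 -42.5  22. ]
4.023828593895954
gz 79
bar back [420.6 -22.6  94. ]
bar front [490.2 -18.3  94. ]
yaw 3.529225822707334 len 69.58848192983646
pad rear [486.9 -17.7 107. ]
pad front [508.9 -17.  107. ]
l [498.2 -29.  107. ]
r [497.8  -5.7 107. ]
pad w -23.34091134285535
l [403.1 -49.5  25. ]
r [4.004e+02 3.000e-01 2.500e+01]
shelf w/len [  2.62942758 -49.84323458   0.        ] yaw shelf
sl [403.1 -49.5  25. ]
sl2 [506.1 -42.3  25. ]
4.023828593895953
gz 82
bar back [420.3 -22.5  97. ]
bar front [489.1 -18.2  97. ]
yaw 3.529225822707334 len 68.78579254384863
pad rear [485.7 -17.7 110. ]
pad front [507.5 -16.9 110. ]
l [497.  -28.8 110. ]
r [496.5  -5.8 110. ]
pad w -23.057513126334634
l [403.  -49.2  28. ]
r [4.004e+02 2.000e-01 2.800e+01]
shelf w/len [  2.60545704 -49.38885092   0.        ] yaw shelf
sl [403.  -49.2  28. ]
sl2 [505.1 -42.   28. ]
4.0238285938959475
```

The bracket's grip point is about (458, -20, 78) with yaw about 3.5°. In the crop, the bar runs from (137,138) to (152,416) and the press pad's front edge is at row 506. I'll reach for it now.

arm_command:
  plan:
    - [0, [-1, -8, -20], 2.4]
    - [0, [0, 0, -35], 0]
    - [0, [0, 0, -35], 0]
    - [0, [0, 0, -30], 0]
    - [0, [0, 0, -20], 0]
    - [0, [0, 0, -10], 0]
    - [0, [0, 0, 0], 0]
    - [0, [0, 0, 0], 0]

```text
t: 4.85
eef_pos: [459.9, -20.8, 62.0]
tool_rot: [[-0.998, -0.06, 0.002], [-0.06, 0.998, 0.0], [-0.002, 0.0, -1.0]]
contact_force: [-0.1, 0.5, 0.4]
grip_width: 85.3
```

```bash
python3 - <<'E'
from h import *
d,s=snap("wrist","w5");print(s["eef_pos"],s["tool_rot"][:,1],s["contact_force"],s["t"])
e,_=snap("side","s5");t,_=snap("top","t5")
print(proj(e,[458,-20,78]),proj(t,[458,-20,78]))
def z(i):return cv2.resize(i[:,:,::-1],(390,290),interpolation=cv2.INTER_CUBIC)
cv2.imwrite("pics/m5.png",np.hstack([z(d["img"]),z(e["img"][150:250,180:315])]))
E
```

```text
[459.92941704 -20.77938438  62.00320755] [-5.98064884e-02  9.98209952e-01  2.75311071e-04] [-0.12156023  0.50294208  0.44546138] 4.85
[[243.59348459 201.57589274]] [[258.41500514 182.59784689]]
```

View pics/m5.png

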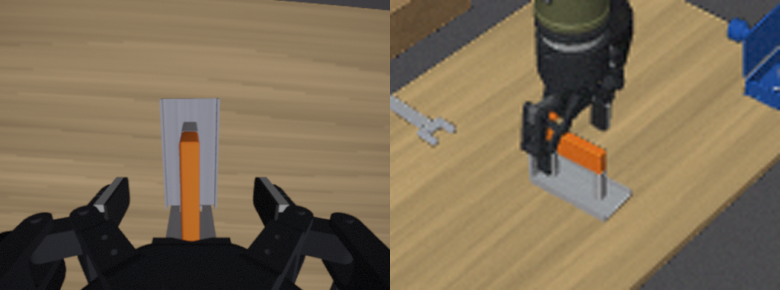

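The bar is centred between the fingers (190 of 390 px), so I'll close on it.

arm_command:
  plan:
    - [1, [0, 0, 0], 0]
    - [1, [0, 0, 0], 0]
    - [1, [0, 0, 0], 0]
    - [1, [0, 0, 0], 0]
    - [1, [0, 0, 0], 0]
    - [1, [0, 0, 0], 0]
  force: 100

```text
t: 5.75
eef_pos: [459.2, -21.2, 61.4]
tool_rot: [[-0.998, -0.059, 0.0], [-0.059, 0.998, -0.0], [-0.0, -0.0, -1.0]]
contact_force: [-0.2, -0.8, 2.8]
grip_width: 10.5
```

```bash
python3 - <<'E'
from h import *
from plant import robot
s=robot.read_state();print({k:np.round(s[k],3) for k in("t","eef_pos","contact_force","wrist_torque","grip_width")})
E
```

```text
{'t': np.float64(5.75), 'eef_pos': array([459.166, -21.191,  61.426]), 'contact_force': array([-0.166, -0.785,  2.816]), 'wrist_torque': array([ 0.041,  0.08 , -0.063]), 'grip_width': np.float64(10.512)}
```

arm_command:
  plan:
    - [1, [0, 0, 10], 0]
    - [1, [0, 0, 25], 0]
    - [1, [0, 0, 45], 0]
    - [1, [10, 30, 10], -2.7]
    - [1, [18, 50, 0], -2.7]
    - [1, [18, 50, 0], 0]
    - [1, [18, 50, 0], 0]
    - [1, [11, 30, 0], 0]
    - [1, [3, 10, 0], 0]
    - [1, [0, 0, 0], 0]
    - [1, [0, 0, 0], 0]

```text
t: 7.12
eef_pos: [536.5, 196.2, 151.1]
tool_rot: [[-0.999, 0.037, -0.002], [0.037, 0.999, -0.002], [0.002, -0.003, -1.0]]
contact_force: [0.0, -0.4, -3.5]
grip_width: 10.7
```

```bash
python3 - <<'E'
from h import *
d,s=snap("wrist","w6");print({k:np.round(s[k],3) for k in("t","eef_pos","tool_rot","contact_force","wrist_torque","grip_width")})
e,_=snap("side","s6");t,_=snap("top","t6")
def z(i,w=390,h=290):return cv2.resize(i[:,:,::-1],(w,h),interpolation=cv2.INTER_CUBIC)
cv2.imwrite("pics/m6.png",np.vstack([np.hstack([z(d["img"]),z(t["img"][90:190,150:285])]),z(e["img"][150:250,100:370],780,290)]))
E
```

```text
{'t': np.float64(7.125), 'eef_pos': array([536.532, 196.176, 151.061]), 'tool_rot': array([[-0.999,  0.037, -0.002],
       [ 0.037,  0.999, -0.002],
       [ 0.002, -0.003, -1.   ]]), 'contact_force': array([ 0.006, -0.432, -3.506]), 'wrist_torque': array([ 0.001,  0.078, -0.03 ]), 'grip_width': np.float64(10.683)}
```

View pics/m6.png

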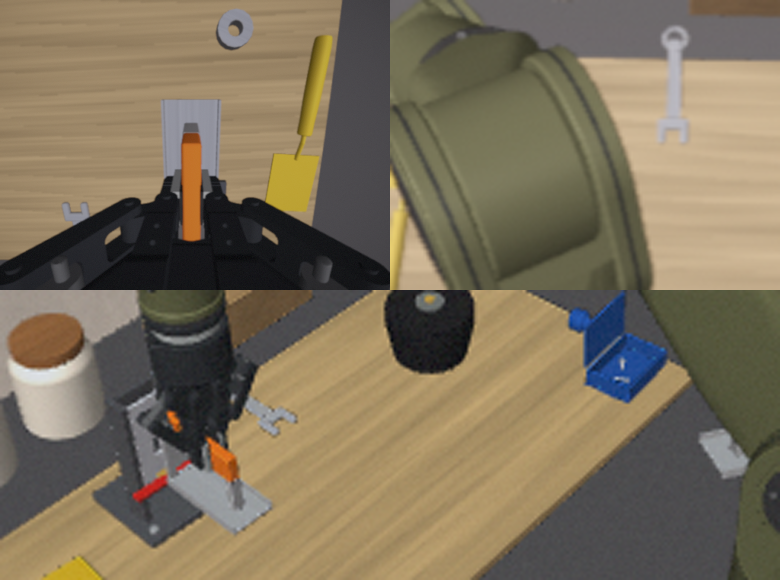

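```bash
python3 - <<'E'
from h import *
d,s=load("w6")
I=dict(tool_rot=np.eye(3),eef_pos=np.zeros(3))
hsv=cv2.cvtColor(d["img"],cv2.COLOR_RGB2HSV)
m=cv2.inRange(hsv,(5,150,60),(18,255,255))
for r in range(170,300,10):
    c=np.where(m[r,200:300])[0]
    if len(c):
        a=onz(d,(c.min()+199.5,r),-31.6,I);b=onz(d,(c.max()+200.5,r),-31.6,I)
        print(r,c.min()+200,c.max()+200,a.round(1),b.round(1),((a+b)/2)[:2].round(2))
crop("w6",210,150,300,260,5,"w6c")
e,_=load("s6");cv2.imwrite("pics/s6c.png",cv2.resize(e["img"][180:240,130:200,::-1],None,fx=9,fy=9,interpolation=cv2.INTER_CUBIC))
E
```

```text
180 241 260 [ 42.3  -3.2 -31.6] [ 42.3   5.1 -31.6] [42.29  0.98]
190 239 262 [ 38.   -4.1 -31.6] [ 38.    6.  -31.6] [37.97  0.97]
200 239 263 [ 33.6  -4.1 -31.6] [ 33.6   6.5 -31.6] [33.57  1.19]
210 239 263 [ 29.1  -4.2 -31.6] [ 29.1   6.5 -31.6] [29.07  1.19]
220 239 262 [ 24.5  -4.2 -31.6] [ 24.5   6.2 -31.6] [24.47  0.97]
230 238 263 [ 19.8  -4.7 -31.6] [ 19.8   6.7 -31.6] [19.78  0.97]
240 238 264 [ 15.   -4.8 -31.6] [ 15.    7.2 -31.6] [14.97  1.19]
250 239 263 [ 10.1  -4.4 -31.6] [ 10.1   6.8 -31.6] [10.06  1.19]
260 239 263 [  5.   -4.5 -31.6] [  5.    6.9 -31.6] [5.04 1.2 ]
270 240 262 [ -0.1  -4.1 -31.6] [ -0.1   6.5 -31.6] [-0.11  1.2 ]
280 240 262 [ -5.4  -4.1 -31.6] [ -5.4   6.5 -31.6] [-5.37  1.2 ]
290 240 262 [-10.8  -4.2 -31.6] [-10.8   6.6 -31.6] [-10.77   1.2 ]
```

View pics/w6c.png

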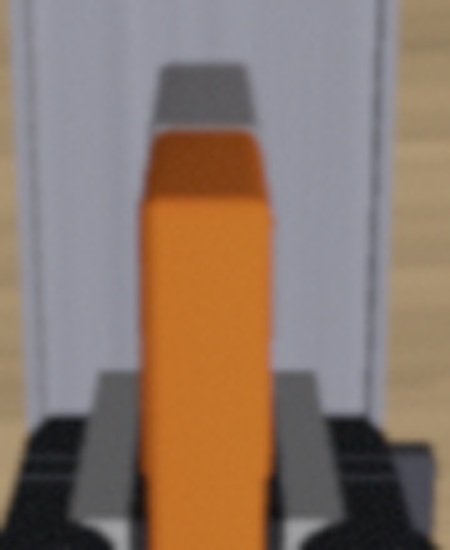

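View pics/s6c.png

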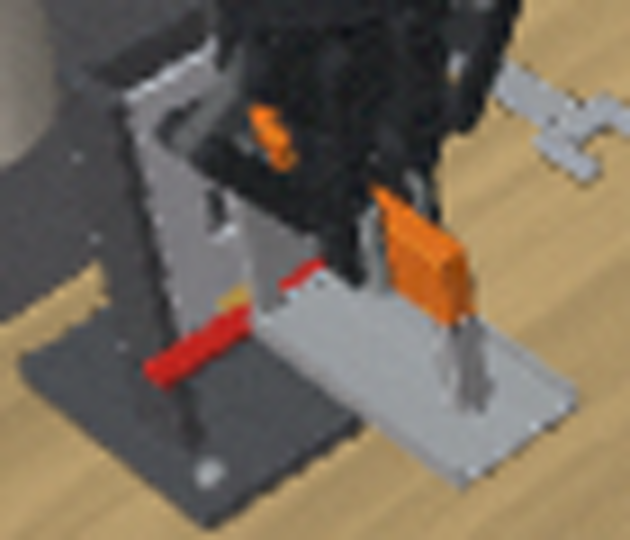

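In hand, the bar sits square and centred. The pads and the bar share the same centre, which shows the wrist camera has about a +1 mm bias in tool y. The slots are still clear ahead. I'll line up in y and height, just short of contact.

arm_command:
  plan:
    - [1, [0, 4.3, -5], 0]
    - [1, [8, 0, -6], 0]
    - [1, [7, 0, 0], 0]
    - [1, [0, 0, 0], 0]
    - [1, [0, 0, 0], 0]
    - [1, [0, 0, 0], 0]

```text
t: 8.02
eef_pos: [552.0, 203.2, 140.4]
tool_rot: [[-0.999, 0.035, -0.0], [0.035, 0.999, 0.0], [0.0, 0.0, -1.0]]
contact_force: [-0.1, -0.3, -2.8]
grip_width: 10.4
```

```bash
cat > st.py <<'E'
from h import *
from plant import robot
s=robot.read_state();print({k:np.round(s[k],2).tolist() for k in("t","eef_pos","contact_force","wrist_torque","grip_width")}, s["tool_rot"][:,1].round(4),s["tool_rot"][:,2].round(4))
E
python3 st.py; python3 - <<'E'
from h import *
e,_=snap("side","s7");cv2.imwrite("pics/s7c.png",cv2.resize(e["img"][180:240,130:200,::-1],None,fx=9,fy=9,interpolation=cv2.INTER_CUBIC))
E
```

```text
{'t': 8.02, 'eef_pos': [551.96, 203.24, 140.4], 'contact_force': [-0.07, -0.29, -2.77], 'wrist_torque': [0.02, 0.02, 0.07], 'grip_width': 10.42} [3.460e-02 9.994e-01 1.000e-04] [-2.e-04  1.e-04 -1.e+00]
```

View pics/s7c.png

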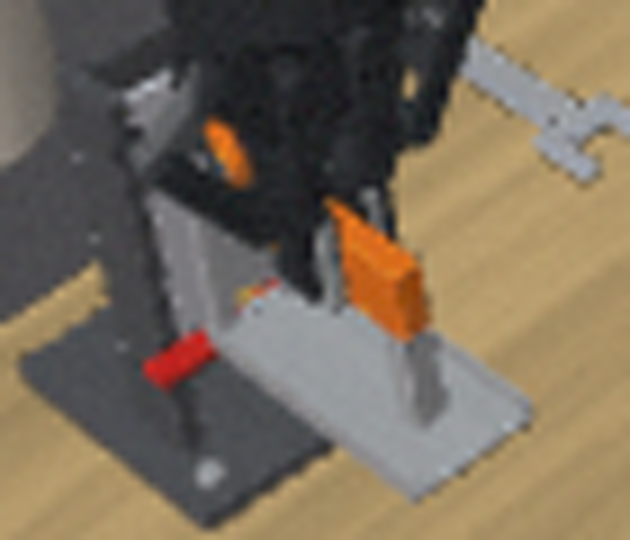

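arm_command:
  plan:
    - [1, [0, -3.2, 0], 0]
    - [1, [0, 0, 0], 0]
    - [1, [0, 0, 0], 0]
    - [1, [0, 0, 0], 0]

```text
t: 8.57
eef_pos: [552.1, 200.0, 140.3]
tool_rot: [[-0.999, 0.035, -0.0], [0.035, 0.999, 0.0], [0.0, 0.0, -1.0]]
contact_force: [0.2, -0.3, -3.6]
grip_width: 10.4
```

```bash
python3 st.py
```

```text
{'t': 8.57, 'eef_pos': [552.14, 200.04, 140.32], 'contact_force': [0.22, -0.31, -3.62], 'wrist_torque': [0.01, 0.04, -0.01], 'grip_width': 10.39} [3.470e-02 9.994e-01 2.000e-04] [-0.e+00  2.e-04 -1.e+00]
```

arm_command:
  plan:
    - [1, [2, 0, 0], 0]
    - [1, [2, 0, 0], 0]
    - [1, [1, 0, 0], 0]
    - [1, [1, 0, 0], 0]
    - [1, [1, 0, 0], 0]
    - [1, [0, 0, 0], 0]

```text
t: 9.32
eef_pos: [559.2, 199.9, 140.3]
tool_rot: [[-0.999, 0.035, -0.0], [0.035, 0.999, 0.0], [0.0, 0.0, -1.0]]
contact_force: [0.3, 0.5, -2.8]
grip_width: 10.1
```

arm_command:
  plan:
    - [1, [1, 0, 0], 0]
    - [1, [0, 0, 0], 0]

```text
t: 9.57
eef_pos: [559.4, 200.0, 140.2]
tool_rot: [[-0.999, 0.034, -0.002], [0.034, 0.999, -0.0], [0.002, -0.0, -1.0]]
contact_force: [-2.4, 0.1, -1.7]
grip_width: 10.4
```

arm_command:
  plan:
    - [1, [1, 0, 0], 0]
    - [1, [0, 0, 0], 0]

```text
t: 9.82
eef_pos: [559.5, 200.0, 140.1]
tool_rot: [[-0.999, 0.034, -0.003], [0.034, 0.999, -0.001], [0.003, -0.001, -1.0]]
contact_force: [-5.8, 0.2, 0.1]
grip_width: 10.3
```

Contact is at x≈559.4, which is hook tips on plate. The arm is soft at about 3.5 N/mm, so I can keep light pressure and sweep down.

arm_command:
  plan:
    - [1, [0, 0, -1], 0]
    - [1, [0, 0, -1], 0]
    - [1, [0, 0, 0], 0]

```text
t: 10.2
eef_pos: [561.8, 199.9, 138.2]
tool_rot: [[-0.999, 0.035, 0.001], [0.035, 0.999, 0.0], [-0.001, 0.0, -1.0]]
contact_force: [-0.5, 1.1, -4.2]
grip_width: 10.3
```

arm_command:
  plan:
    - [1, [0, 0, -1], 0]
    - [1, [0, 0, -1], 0]
    - [1, [0, 0, 0], 0]

```text
t: 10.58
eef_pos: [561.4, 199.9, 136.3]
tool_rot: [[-0.999, 0.035, 0.0], [0.035, 0.999, 0.0], [-0.0, 0.0, -1.0]]
contact_force: [-0.6, -0.7, -3.5]
grip_width: 10.3
```

arm_command:
  plan:
    - [1, [0, 0, -1], 0]
    - [1, [0, 0, -1], 0]
    - [1, [0, 0, 0], 0]

```text
t: 10.95
eef_pos: [561.2, 200.0, 134.2]
tool_rot: [[-0.999, 0.035, -0.0], [0.035, 0.999, 0.0], [0.0, 0.0, -1.0]]
contact_force: [0.1, -0.6, -3.4]
grip_width: 10.7
```

It dropped in at z≈138. I'll recentre in the window and push in.

arm_command:
  plan:
    - [1, [0, 0, 2], 0]
    - [1, [1, 0, 0], 0]
    - [1, [1, 0, 0], 0]
    - [1, [0, 0, 0], 0]

```text
t: 11.45
eef_pos: [563.3, 199.9, 136.3]
tool_rot: [[-0.999, 0.035, 0.0], [0.035, 0.999, 0.0], [-0.0, 0.0, -1.0]]
contact_force: [0.5, 0.2, -2.8]
grip_width: 10.8
```

arm_command:
  plan:
    - [1, [1, 0, 0], 0]
    - [1, [1, 0, 0], 0]
    - [1, [0, 0, 0], 0]

```text
t: 11.82
eef_pos: [565.3, 199.9, 136.3]
tool_rot: [[-0.999, 0.035, 0.0], [0.035, 0.999, 0.0], [-0.0, 0.0, -1.0]]
contact_force: [-1.0, 0.5, -3.1]
grip_width: 10.0
```

arm_command:
  plan:
    - [1, [1, 0, 0], 0]
    - [1, [1, 0, 0], 0]
    - [1, [0, 0, 0], 0]

```text
t: 12.2
eef_pos: [567.3, 200.0, 136.3]
tool_rot: [[-0.999, 0.035, 0.0], [0.035, 0.999, 0.0], [-0.0, 0.0, -1.0]]
contact_force: [0.8, -0.4, -3.8]
grip_width: 10.4
```

Free travel with no resistance. Flange contact is expected near x≈571.

arm_command:
  plan:
    - [1, [1, 0, 0], 0]
    - [1, [1, 0, 0], 0]
    - [1, [0, 0, 0], 0]

```text
t: 12.58
eef_pos: [569.3, 200.0, 136.3]
tool_rot: [[-0.999, 0.035, 0.0], [0.035, 0.999, 0.0], [-0.0, 0.0, -1.0]]
contact_force: [0.4, 0.7, -3.2]
grip_width: 10.4
```

arm_command:
  plan:
    - [1, [1, 0, 0], 0]
    - [1, [0, 0, 0], 0]

```text
t: 12.82
eef_pos: [570.3, 199.9, 136.3]
tool_rot: [[-0.999, 0.035, 0.0], [0.035, 0.999, 0.0], [-0.0, 0.0, -1.0]]
contact_force: [0.1, 0.2, -2.3]
grip_width: 9.8
```

arm_command:
  plan:
    - [1, [1, 0, 0], 0]
    - [1, [0, 0, 0], 0]

```text
t: 13.08
eef_pos: [570.7, 200.0, 136.2]
tool_rot: [[-0.999, 0.035, -0.001], [0.035, 0.999, -0.0], [0.001, -0.0, -1.0]]
contact_force: [-1.9, -0.1, -2.9]
grip_width: 10.6
```

The flange meets the plate at x≈570.7, which agrees with 559.4 + 11.5. Time to lower.

arm_command:
  plan:
    - [1, [-0.5, 0, -1], 0]
    - [1, [0, 0, -1], 0]
    - [1, [0, 0, -1], 0]
    - [1, [0, 0, 0], 0]

```text
t: 13.58
eef_pos: [570.7, 199.9, 133.2]
tool_rot: [[-0.999, 0.035, -0.0], [0.035, 0.999, 0.0], [0.0, 0.0, -1.0]]
contact_force: [-0.2, 0.0, -3.9]
grip_width: 10.3
```

arm_command:
  plan:
    - [1, [0, 0, -1], 0]
    - [1, [0, 0, -1], 0]
    - [1, [0, 0, 0], 0]

```text
t: 13.95
eef_pos: [570.7, 199.9, 131.2]
tool_rot: [[-0.999, 0.035, -0.0], [0.035, 0.999, 0.0], [0.0, 0.0, -1.0]]
contact_force: [-0.5, 0.5, -2.8]
grip_width: 11.0
```

```bash
python3 - <<'E'
from h import *
e,_=snap("side","s8");cv2.imwrite("pics/s8c.png",cv2.resize(e["img"][180:240,130:200,::-1],None,fx=9,fy=9,interpolation=cv2.INTER_CUBIC))
E
```

```text
(no output)
```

View pics/s8c.png

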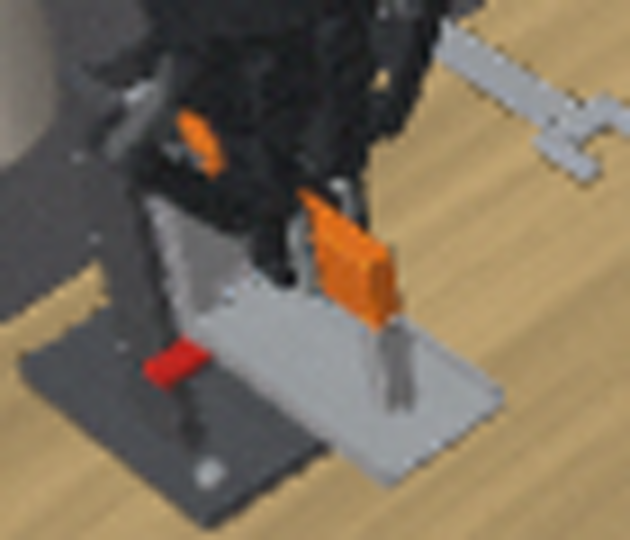

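The side view shows the flange against the plate, with the red tab (175,362) just below the shelf and still up. I'll keep lowering.

arm_command:
  plan:
    - [1, [0, 0, -1], 0]
    - [1, [0, 0, -1], 0]
    - [1, [0, 0, 0], 0]

```text
t: 14.38
eef_pos: [570.5, 200.0, 129.4]
tool_rot: [[-0.999, 0.035, -0.0], [0.035, 0.999, 0.0], [0.0, 0.0, -1.0]]
contact_force: [-0.6, 0.2, -0.5]
grip_width: 10.2
```

arm_command:
  plan:
    - [1, [0, 0, -1], 0]
    - [1, [0, 0, -1], 0]
    - [1, [0, 0, 0], 0]

```text
t: 14.75
eef_pos: [570.3, 200.2, 127.8]
tool_rot: [[-0.999, 0.034, -0.0], [0.034, 0.999, 0.0], [0.0, 0.0, -1.0]]
contact_force: [-4.9, -0.3, 4.6]
grip_width: 10.7
```

arm_command:
  plan:
    - [1, [0, 0, -1], 0]
    - [1, [0, 0, 0], 0]

```text
t: 15.0
eef_pos: [570.3, 200.3, 126.8]
tool_rot: [[-0.999, 0.035, -0.0], [0.035, 0.999, 0.0], [0.0, 0.0, -1.0]]
contact_force: [-5.0, -0.2, 5.3]
grip_width: 10.6
```

arm_command:
  plan:
    - [1, [0, 0, -1], 0]
    - [1, [0, 0, 0], 0]

```text
t: 15.25
eef_pos: [570.5, 200.3, 125.9]
tool_rot: [[-0.999, 0.035, 0.0], [0.035, 0.999, 0.0], [-0.0, 0.0, -1.0]]
contact_force: [-3.8, 0.1, 5.6]
grip_width: 10.6
```

The catch met at z≈129.5, which puts home near z≈120. Forces are modest, so I'll continue.

arm_command:
  plan:
    - [1, [0, 0, -1], 0]
    - [1, [0, 0, -1], 0]
    - [1, [0, 0, 0], 0]

```text
t: 15.62
eef_pos: [570.1, 200.1, 122.6]
tool_rot: [[-0.999, 0.034, -0.001], [0.034, 0.999, 0.0], [0.001, 0.0, -1.0]]
contact_force: [-2.5, 0.3, -2.3]
grip_width: 10.2
```

arm_command:
  plan:
    - [1, [0, 0, -1], 0]
    - [1, [0, 0, 0], 0]

```text
t: 15.88
eef_pos: [570.7, 200.0, 122.0]
tool_rot: [[-0.999, 0.035, -0.0], [0.035, 0.999, 0.0], [0.0, 0.0, -1.0]]
contact_force: [-2.3, 0.6, -3.4]
grip_width: 10.6
```

arm_command:
  plan:
    - [1, [0, 0, -1], 0]
    - [1, [0, 0, 0], 0]

```text
t: 16.12
eef_pos: [570.8, 200.0, 121.4]
tool_rot: [[-0.999, 0.035, 0.0], [0.035, 0.999, 0.0], [-0.0, 0.0, -1.0]]
contact_force: [-2.8, 1.7, -1.7]
grip_width: 10.6
```

arm_command:
  plan:
    - [1, [0, 0, -1], 0]
    - [1, [0, 0, 0], 0]

```text
t: 16.38
eef_pos: [570.7, 200.0, 121.0]
tool_rot: [[-0.999, 0.035, 0.0], [0.035, 0.999, 0.0], [-0.0, 0.0, -1.0]]
contact_force: [-3.5, 0.2, 4.9]
grip_width: 10.1
```

arm_command:
  plan:
    - [1, [0, 0, -1], 0]
    - [1, [0, 0, 0], 0]

```text
t: 16.62
eef_pos: [570.7, 200.1, 120.7]
tool_rot: [[-0.999, 0.035, 0.001], [0.035, 0.999, 0.0], [-0.001, 0.0, -1.0]]
contact_force: [-6.9, -0.8, 11.1]
grip_width: 10.1
```

arm_command:
  plan:
    - [1, [0, 0, -1], 0]
    - [1, [0, 0, 0], 0]

```text
t: 16.88
eef_pos: [570.7, 200.2, 120.6]
tool_rot: [[-0.999, 0.035, 0.001], [0.035, 0.999, 0.0], [-0.001, 0.0, -1.0]]
contact_force: [-8.3, -1.5, 16.3]
grip_width: 10.8
```

arm_command:
  plan:
    - [1, [0, 0, -1], 0]
    - [1, [0, 0, 0], 0]

```text
t: 17.12
eef_pos: [570.6, 200.2, 120.4]
tool_rot: [[-0.999, 0.035, 0.001], [0.035, 0.999, 0.0], [-0.001, 0.0, -1.0]]
contact_force: [-10.6, -1.5, 22.7]
grip_width: 10.4
```

```bash
python3 st.py; python3 - <<'E'
from h import *
e,_=snap("side","s9");cv2.imwrite("pics/s9c.png",cv2.resize(e["img"][180:240,130:200,::-1],None,fx=9,fy=9,interpolation=cv2.INTER_CUBIC))
E
```

```text
{'t': 17.12, 'eef_pos': [570.59, 200.22, 120.39], 'contact_force': [-10.64, -1.54, 22.74], 'wrist_torque': [-0.38, 1.75, -0.2], 'grip_width': 10.43} [3.530e-02 9.994e-01 2.000e-04] [ 1.4e-03  2.0e-04 -1.0e+00]
```

View pics/s9c.png

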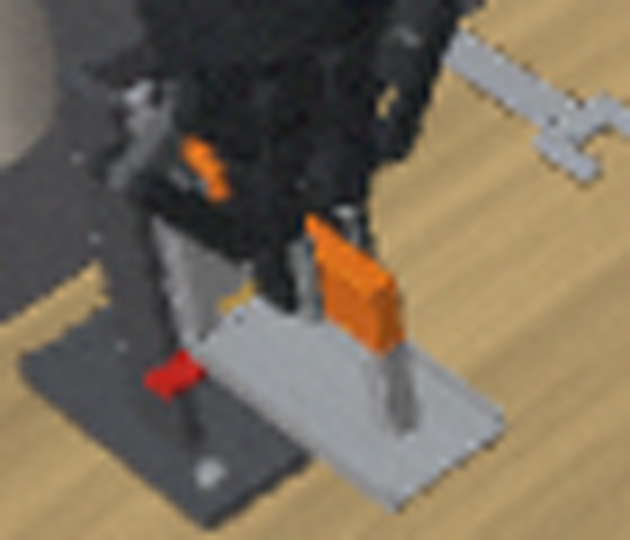

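That's a solid stop. The tab moved down about 13 crop px (1.4 px, roughly 5 mm), and the brass catch is visible through the flange window at (237,298). Next: unload, tug up gently to test the lock, then release.

arm_command:
  plan:
    - [1, [-1, 0, 2], 0]
    - [1, [-0.5, 0, 2], 0]
    - [1, [0, 0, 1], 0]
    - [1, [0, 0, 1], 0]
    - [1, [0, 0, 0], 0]

```text
t: 17.8
eef_pos: [569.4, 199.8, 122.8]
tool_rot: [[-0.999, 0.035, -0.0], [0.035, 0.999, -0.0], [0.0, -0.0, -1.0]]
contact_force: [2.6, 0.4, -6.1]
grip_width: 10.3
```

```bash
python3 st.py
```

```text
{'t': 17.8, 'eef_pos': [569.35, 199.76, 122.83], 'contact_force': [2.63, 0.36, -6.15], 'wrist_torque': [0.22, -0.28, -0.0], 'grip_width': 10.28} [ 3.490e-02  9.994e-01 -2.000e-04] [-2.e-04 -2.e-04 -1.e+00]
```

arm_command:
  plan:
    - [1, [0.5, 0, -1.5], 0]
    - [1, [0, 0, 0], 0]
    - [0.3, [0, 0, 0], 0]
    - [0, [0, 0, 0], 0]
    - [0, [0, 0, 0], 0]
    - [0, [0, 0, 0], 0]
    - [0, [0, 0, 0], 0]

```text
t: 18.68
eef_pos: [569.7, 200.0, 121.8]
tool_rot: [[-0.999, 0.035, 0.0], [0.035, 0.999, 0.0], [-0.0, 0.0, -1.0]]
contact_force: [0.4, 0.4, -0.0]
grip_width: 85.5
```

```bash
python3 st.py; python3 - <<'E'
from h import *
e,_=snap("side","s10");d,s=snap("wrist","w10")
cv2.imwrite("pics/s10c.png",np.hstack([cv2.resize(e["img"][180:240,130:200,::-1],(450,386),interpolation=cv2.INTER_CUBIC),cv2.resize(d["img"][:,:,::-1],(340,386))]))
E
```

```text
{'t': 18.68, 'eef_pos': [569.74, 199.95, 121.85], 'contact_force': [0.38, 0.43, -0.02], 'wrist_torque': [-0.03, 0.01, -0.0], 'grip_width': 85.49} [3.480e-02 9.994e-01 1.000e-04] [ 1.e-04  1.e-04 -1.e+00]
```

View pics/s10c.png

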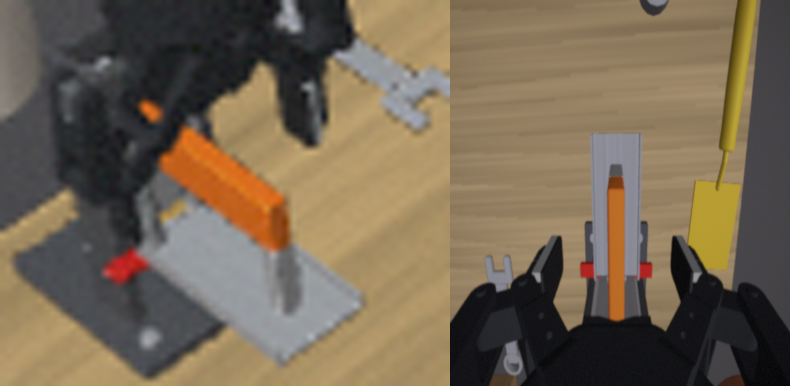

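The shelf hangs on its own and the catch shows above its bar. I'll retract straight up and look.

arm_command:
  plan:
    - [0, [0, 0, 10], 0]
    - [0, [0, 0, 25], 0]
    - [0, [0, 0, 35], 0]
    - [0, [0, 0, 35], 0]
    - [0, [0, 0, 10], 0]
    - [0, [0, 0, 0], 0]
    - [0, [0, 0, 0], 0]

```text
t: 19.65
eef_pos: [568.9, 199.5, 235.5]
tool_rot: [[-0.999, 0.035, -0.002], [0.035, 0.999, -0.001], [0.002, -0.001, -1.0]]
contact_force: [-0.3, 0.4, -0.6]
grip_width: 85.5
```

```bash
python3 st.py; python3 - <<'E'
from h import *
e,_=snap("side","s11");d,s=snap("wrist","w11")
cv2.imwrite("pics/s11c.png",np.hstack([cv2.resize(e["img"][175:240,125:200,::-1],(445,386),interpolation=cv2.INTER_CUBIC),cv2.resize(d["img"][120:260,200:320,::-1],(331,386),interpolation=cv2.INTER_CUBIC)]))
E
```

```text
{'t': 19.65, 'eef_pos': [568.86, 199.45, 235.49], 'contact_force': [-0.26, 0.39, -0.6], 'wrist_torque': [-0.03, -0.02, -0.03], 'grip_width': 85.51} [ 0.0347  0.9994 -0.0012] [-0.0024 -0.0011 -1.    ]
```

View pics/s11c.png

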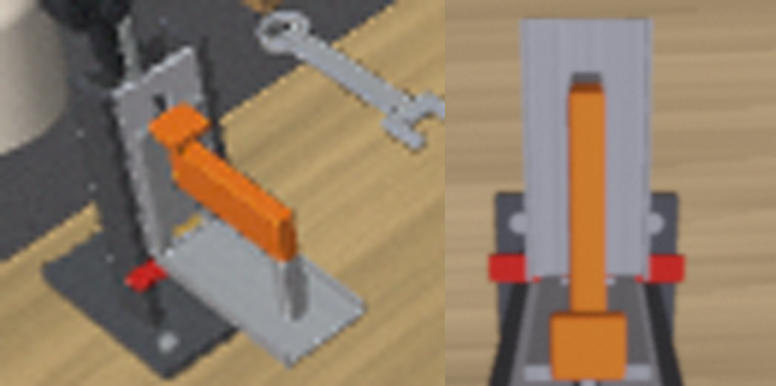

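```bash
python3 - <<'E'
from h import *
for n in("side0","s6","s8","s9","s10","s11"):
    e,_=load(n);hsv=cv2.cvtColor(e["img"],cv2.COLOR_RGB2HSV).astype(int)
    w=((hsv[...,1]>150)&((hsv[...,0]<5)|(hsv[...,0]>174)))*hsv[...,2].astype(float)
    w=w[205:232,140:153]
    ys=np.arange(205,232)
    print(n,[round(float((w[:,c]*ys).sum()/max(w[:,c].sum(),1)),2) for c in(7,8,9,10,11)],np.argmax(w.sum(0)>0))
e,_=load("s11");print((proj(e,[613,230,76])-proj(e,[613,230,81])))
d,s=load("w11")
crop("w11",200,120,320,260,4,"w11c")
E
```

```text
side0 [220.55, 220.4, 219.52, 219.37, 218.42] 6
s6 [220.92, 220.4, 219.8, 219.39, 218.43] 6
s8 [220.92, 220.41, 219.82, 219.38, 218.95] 6
s9 [221.92, 221.61, 220.99, 220.47, 220.9] 6
s10 [221.88, 221.45, 221.05, 220.37, 220.46] 7
s11 [221.49, 221.46, 221.04, 220.37, 220.47] 7
[[0.26114757 1.16905838]]
```

View pics/w11c.png

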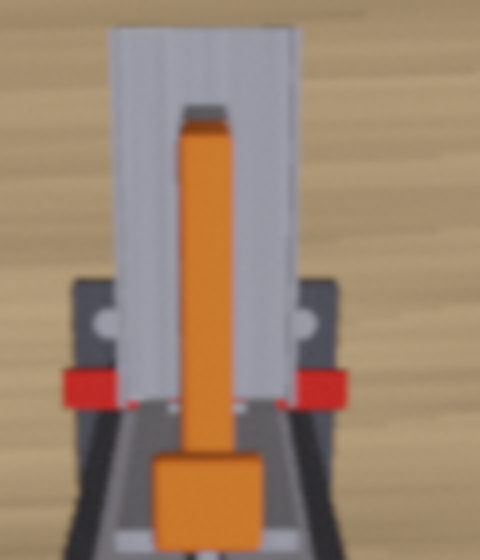

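```bash
python3 - <<'E'
from h import *
d,s=load("w11");e,_=load("s11")
P=lambda x,y:(200+(x+.5)/4-.5,120+(y+.5)/4-.5)
S=lambda x,y:(125+x*75/445-.4,175+y*65/386-.4)
# bar rear top corners & pad rear/front edges: triangulate wrist+side
for n,a,b in(("bar rear top L",(231,133),(271,215)),("bar rear top R",(182,133),(296,210)),("pad front? rear-left corner",(264,453),(178,147)),("pad rear-right",(153,456),(208,124))):
    x,r=cross([ray(d,P(*a),s),ray(e,S(*b))]);print(n,x.round(1),np.round(r,1))
A=onz(d,P(206,133),152.5,s);B=onz(d,P(208,450),152.5,s);print("yaw bar",np.degrees(np.arctan2(*(B-A)[1::-1])))
E
```

```text
bar rear top L [530.6 207.4 159.1] [0.5 0.5]
bar rear top R [529.5 195.9 154.5] [1.5 1.5]
pad front? rear-left corner [594.9 211.2 167.8] [1. 1.]
pad rear-right [597.1 188.9 165.6] [0.5 0.5]
yaw bar -1.5997810295495658
```

```bash
python3 - <<'E'
from h import *
a,_=load("s9");b,_=load("s11");c,_=load("s10")
g=lambda d:cv2.cvtColor(d["img"],cv2.COLOR_RGB2GRAY).astype(np.float32)
A,B,C=g(a),g(b),g(c)
for n,(x0,y0,x1,y1) in {"shelf rear":(166,218,192,240),"static bolt":(145,225,160,242)}.items():
    w=cv2.createHanningWindow((x1-x0,y1-y0),cv2.CV_32F)
    for m,Z in(("s9>s10",C),("s9>s11",B)): print(n,m,cv2.phaseCorrelate(A[y0:y1,x0:x1],Z[y0:y1,x0:x1],w))
# px per 1mm rear height
print(proj(b,[515,200,81])-proj(b,[515,200,80]))
E
```

```text
shelf rear s9>s10 ((0.7718602131326193, 0.1993646551833006), 1.0568908243267625)
shelf rear s9>s11 ((0.7500472398513622, 0.19518659631828505), 1.0260498402295288)
static bolt s9>s10 ((0.5571205801629073, 0.2172851214800442), 0.982219496038225)
static bolt s9>s11 ((0.47584789211938006, 0.2330939372242078), 0.9725871509975857)
[[-0.03872015 -0.23514769]]
```

```bash
python3 -c "
from plant import robot
print(robot.hand_in())"
```

```text
the job is handed in; nothing more can be done
None
```

The shelf hangs on the upright with both claws through the slots. It looks locked, with the red tab held down. I released it and handed the job in at about 20 s.

**What I did**
- I took the smallest bracket, the one on the board, and gripped it by its orange bar.
- I felt for the slots with about 6 N of push. The claws dropped in at tool height 138 mm, and the flange met the plate 11.5 mm further on, as it should.
- I lowered it past the catch, which took about 9 N, down to a solid stop. The peak push there was about 26 N down and 11 N sideways.
- I then let go and moved the arm clear, straight up.

**Last checks**
- **Tab:** the side camera puts it about 1.05–1.2 px lower than at the start, roughly 4.5–5 mm. It stayed there after release.
- **Position:** the shelf looks centred on the foot and square to the plate, with its yaw within about 0.5° of the plate's. The catch shows in the window.
- **Upward tug:** this was too weak to prove the lock. The net pull was about 3 N and the shelf rose about 2 mm, which I put down to play.
- **Tilt:** the checks disagreed. A rough two-camera estimate suggested about 0.045 rad, but its noise is about that large. Comparing pictures before and after release showed no measurable change, though even a fixed bolt seemed to shift by half a pixel sideways, so that comparison is coarse too.
- **Other items:** I took no separate measurement of the other items on the board. No move came near them.

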